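# Clear the tray and hold the camera-mount bolt

### The arm

A 6-joint arm with a two-finger parallel gripper is mounted at the origin on the work surface. World frame = base frame: x ahead of the robot, y to its left, z up, the work surface at z = 0. Lengths are in m, angles in rad, forces in N, time in s.
With the tool pointing down it reaches from about 0.425 to 0.95 m from the base axis. Payload 3.5 kg.
Tool frame: the origin (TCP) lies between the finger pads; the fingertips stand 17 mm ahead of it and the grasp point (between the pads) lies 2 mm behind it; z points along the fingers, y is the direction in which the jaws open and shut (so a half turn about z gives the same grasp; the last joint's range is limited). The gripper opens to 85 mm and grips with 20 to 120 N. Pads are 22 mm wide; open, the fingers measure 114 mm over their backs; the gripper's body (76 mm by 85 mm) begins 54 mm behind the grasp point. The pads swing forward as they close: fully open they stand 13 mm farther back than shut.
Start: joints at [0.996, 0.286, 1.577, -0, 1.279, -0.15], TCP at [0.278, 0.615, 0.248] pointing down, gripper open.
Joint ranges: [-2.77, 2.77], [-0.9, 2.22], [0.21, 2.48], [-1.53, 4.67], [0.24, 2.81], [-2.84, 2.84]. Speed limits (rad/s): [2.79, 2.79, 3.14, 3.14, 3.14, 3.14].

### API

Orientations are given as a unit quaternion [x, y, z, w].
In Python, from plant import ctrl gives the robot as it stands.
- The arm moves only by the tool carry_out, never from a script. Its argument "commands" is a list of rows, each an object with "delta_pos": the shift along the tool's x, y, z in m, a list of three; "delta_rot": the turn, a rotation vector about the tool's x, y, z in rad, a list of three; "claw": the opening in per cent of the stroke, from 0 (shut) to 100 (fully open). A call has 1 to 8 rows; each row is the pose to reach, as a shift and turn from the pose measured when the call began, along the tool's axes at that moment; what a row does not reach only later rows make up. A row lasts 1/12 s, in which the tool goes at most 41.7 mm and 7.16 degrees, less where a joint would pass 70% of its speed; a pose out of reach is approached as far as the arm can. A call with a gripper value outside its range is refused whole. The fingers move at their own pace and stop on an object; "force" is the grip in N (left out, the last holds). Time passes only in rows, so rows that repeat a pose let the fingers close. It gives the time, the measured TCP pose, the force and the opening at its end, in the units of the state.
- ctrl.get_state(): the state, without advancing time (a new reading comes with each control period).
- ctrl.read_camera(name): name is "scene" or "side" or "wrist"; returns (picture, depth): 420x560x3 uint8, red, green, blue; 420x560 float32, m along the optical axis (not along the pixel's ray), 0 where there is no reading.
- ctrl.camera_info(name): a dict with "fx", "fy", "cx", "cy" (pixels), "k1" (the pictures are not rectified: a ray, as slopes to the right and down, at radius r is drawn at 1 + k1 r^2 times it, then the intrinsics apply), "rvec" (rotation vector, rad) and "tvec" (3), from world to camera coordinates, as OpenCV has them; the wrist camera has in their place "mount" (4x4, takes a point from camera to tool coordinates, whose origin is the TCP and whose axes are the flange's). Camera axes: x right, y down, z forward; pixel columns grow to the right and rows downward; lengths in m; the calibration is good to about 2 mm. A picture is of the moment at which its call begins: read the wrist's pose just before it. camera_info takes no time and is no camera call.
- ctrl.sign_off(): hands the job in, once; it reports no verdict.
The state is a dict: "time": time; "qpos": joint angles; "dq": joint speeds; "joint_efforts": joint torques, N m; "eef_pos": TCP position; "tcp_rot": TCP orientation; "contact_force": force on the tool from outside, world axes, zero at the start; "wrist_torque": the same for the moment, N m; "opening": opening from 0.0 (shut) to 1.0 (fully open).
Only numpy, scipy, OpenCV 4.12 (cv2) and the standard library are available. Lean on these libraries where they do the work, as an engineer would, in place of code of your own. Each camera call takes 0.05 s, during which the arm holds its last target.

### The job

Lift the red bar of the aluminium tray and tip the tray right over to its stop so that all three loose brass adapters slide off into the orange bin, and leave the tray standing open. Then reach down into the narrow gap that it covered, behind the blue bracket, grasp the steel hex bolt head between the fingers and hold it firmly so that it stops turning with the slow nut driver; the program finishes while still holding the head. Leave the other things on the bench where they are.

Things in the scene. Friction and masses are not known exactly. Their poses are not given: they have to be found in the camera images.
- jig: Fixed assembly jig for a microscope camera mount. Origin on the bench, under its steel base plate (12 mm thick, x -105 to 65, y -117 to 267 mm); x points from the bracket to the rear uprights (roughly away from the robot), y along the bracket towards the bin, z up. A white nut driver, 94 mm high, stands before the bracket at x -104 to -54, y -50 to 10 mm.
- gap (a point): Middle of the gap's mouth, above the bolt head: jig x 0, y -20, 105 mm up. Gap 46 mm wide in x: blue bracket plate at x -31 to -23, y -88 to 112 mm; two blue uprights at x 23 to 35, y -91 to -53 and y 13 to 51 mm; a cross plate at y 100 to 108 mm. All are 105 mm high. The tray covers the mouth at first.
- tray (a joint): Angle of the tray's hinge, rad: 0 lying flat over the gap, 1.57 standing upright, 1.75 its stop, leaning over the bin. The tray's handle end rises and swings over towards the bin (the jig's +y). The hinge is stiff, about 0.55 N m (some 3 to 5 N at the bar), so the tray stays wherever it is left.
- tray_hinge (a point): Point on the tray's hinge axis, at the middle of the tray's width: 115 mm along y and 110 mm up in the jig's frame. The axis lies along the jig's x.
- tray_handle (a point): Centre of the tray's red bar: round, 10 mm thick, along the jig's x, 62 mm free between two black arms, 42 mm clear of the tray's end wall. With the tray flat it is 220 mm from the hinge along the jig's -y and 12 mm above it (122 mm above the bench). The tray is 82 mm wide, 172 mm long, walls 24 mm high, open at the hinge end.
- bin (a point): Centre of the inner floor of the orange parts bin, fixed to the jig beyond the tray's hinge. Outside 140 mm (jig x) by 155 mm (jig y), walls 4 mm, rim 82 mm above the bench, far wall 116 mm; the floor is 16 mm above the bench.
- adapter0_c (a point): Centre of a loose brass adapter ring with a dark band: a solid short cylinder 26 mm in diameter, 18 mm high, 40 g or so, lying on the tray.
- adapter1_c (a point): Centre of the second, identical adapter on the tray.
- adapter2_c (a point): Centre of the third, identical adapter on the tray.
- bolt_head (a point): Centre of the steel hex bolt head: 26 mm across flats, 30 across corners, 16 thick along its level axis, the jig's x. In the gap at jig x -3, y -20 mm, 72 mm above the bench (33 mm below the gap's mouth); its near face is 12 mm behind the bracket, on a brass spacer 20 mm in diameter. Yellow line on its rear face. Fingers closing along the jig's y have 60 mm of room on either side.
- bolt (a joint): Turn of the bolt, rad (repeats every 1.047; at 0 two flats are upright, square to the jig's y). The nut driver drags it round at about 0.2 rad/s with about 0.08 N m, all the time. Fingers that close on the head turn it until two flats lie along them.
- jar: Bystander: small jar with blue cap, 48 mm in diameter, 60 mm high; origin under its centre.
- slidebox: Bystander: blue slide box 80 x 30 x 30 mm; origin under its centre.
- wrench: Bystander: steel wrench, 150 mm long, lying flat.
- beaker: Bystander: glass beaker, 70 mm in diameter, 85 mm high; origin under its centre.
- reagent: Bystander: amber bottle with red cap, 60 mm in diameter, 120 mm high; origin under its centre.
- rack: Bystander: green tube rack with capped tubes, 90 x 200 mm, 82 mm high; origin under its centre.
- tipbox: Bystander: yellow box 120 x 85 x 60 mm; origin under its centre.

How it is judged:
On the way, in this order (a step that is already met when the one before it is completed fails the run):
1. the tray is tipped over, past 1.45 rad, and all three adapters lie in the bin (x of adapter0_c in the frame of jig between -0.07 and 0.07 m and y of adapter0_c in the frame of jig between 0.106 and 0.264 m and z of each of adapter0_c, adapter1_c, adapter2_c in the frame of jig below 0.075 m and x of adapter1_c in the frame of jig between -0.07 and 0.07 m and y of adapter1_c in the frame of jig between 0.106 and 0.264 m and x of adapter2_c in the frame of jig between -0.07 and 0.07 m and y of adapter2_c in the frame of jig between 0.106 and 0.264 m and value of joint tray above 1.45 rad), for 0.2 s.
2. the bolt head is held between the fingers and has stopped turning (contact force between the fingers and bolt above 8 N and distance between the grasp point and bolt_head below 0.022 m and velocity of joint bolt between -0.03 and 0.03 rad/s), for 0.2 s.
At the end, for the whole second after the job is handed in: The fingers hold the bolt head (more than 8 N of contact, the grasp point within 22 mm of the head's centre), the bolt turns slower than 0.03 rad/s, the tray stands open past 1.45 rad and all three adapters are in the orange bin, their centres lower than 75 mm above the bench (all of step 1 and all of step 2); the arm keeps its last pose, push and grip.
It fails at once if another thing on the bench is shoved more than 30 mm from its place or knocked over (distance of any of jar, slidebox, wrench, beaker, reagent, rack, tipbox from where it was at the start of the episode above 0.03 m or angle between any of jar, slidebox, wrench, beaker, reagent, rack, tipbox's own z axis and vertical above 0.5 rad).
It also fails if it takes over 56 s, if anything falls off the work surface, if the arm or the gripper's body presses on something with over 40 N, if the wrist force passes 120 N, or if a joint passes its speed limit or range.

## Working session

There is one attempt and no reset: what is moved stays moved. The work goes in short steps, Python scripts to look and compute and a tool call to move; the robot and the scene stay as the last step left them, time stands still between calls to the robot, and variables do not carry over. Pictures are saved under pics/ and viewed, and the job is handed in when it is done.

Besides the shell and the picture viewer there is one more tool, called after ">>>" as name(argument=value, ...), one argument or row to a line, values as JSON. carry_out: Moves the arm, as the interface text tells. Its arguments: {"type":"object","properties":{"commands":{"type":"array"},"force":{"type":"number"}},"required":["commands"]}

```bash
ls; mkdir -p pics; python3 - <<'E'
from plant import ctrl
import cv2
s=ctrl.get_state();print(s)
for n in("scene","side","wrist"):
    p,d=ctrl.read_camera(n);cv2.imwrite(f"pics/{n}0.png",p[:,:,::-1]);import numpy as np;np.save(f"pics/{n}0d.npy",d)
    print(n,ctrl.camera_info(n))
E
```

```text
pics
{'time': 0.0, 'qpos': array([ 9.95997854e-01,  2.87175049e-01,  1.57821090e+00,  1.02996794e-05,
        1.27859749e+00, -1.50001984e-01]), 'dq': array([ 3.70259732e-04, -6.59834364e-05, -9.74001165e-04, -1.31932833e-03,
        5.15160153e-04, -2.10678587e-04]), 'joint_efforts': array([-5.36138778e-04, -4.05968571e+01, -2.92634815e+01, -1.47239180e-04,
        5.83403205e-03,  4.99805338e-06]), 'eef_pos': array([0.27781687, 0.61448522, 0.24692252]), 'tcp_rot': array([ 2.10806161e-01,  9.77527152e-01, -1.11600155e-03, -4.28399319e-04]), 'contact_force': array([1.16650952, 0.18445087, 0.32424674]), 'wrist_torque': array([0.01326916, 0.01225119, 0.00488482]), 'opening': 0.9976628918553161}
scene {'fx': 518.135813635178, 'fy': 518.135813635178, 'cx': 288.6709557729848, 'cy': 206.5246087185772, 'k1': -0.18445478560671857, 'rvec': array([ 1.62089732,  1.61202085, -0.89459563]), 'tvec': array([ 0.01193221, -0.20737829,  2.10736063])}
side {'fx': 498.07446541439487, 'fy': 498.07446541439487, 'cx': 281.45666759299576, 'cy': 209.47397552587256, 'k1': -0.07930202133005763, 'rvec': array([ 0.23591207, -2.8458318 ,  1.16194136]), 'tvec': array([0.57698642, 0.16036939, 1.60188443])}
wrist {'fx': 326.2859699318764, 'fy': 326.2859699318764, 'cx': 279.34306786130685, 'cy': 207.48849070368087, 'k1': 0.020118053161099162, 'mount': array([[-4.34976081e-04, -9.60861858e-01, -2.77027617e-01,
         6.97789956e-02],
       [ 9.99999693e-01, -5.98571876e-04,  5.05974602e-04,
         7.09579977e-04],
       [-6.51992637e-04, -2.77027312e-01,  9.60861823e-01,
        -1.25240712e-01],
       [ 0.00000000e+00,  0.00000000e+00,  0.00000000e+00,
         1.00000000e+00]])}
```

View pics/scene0.png

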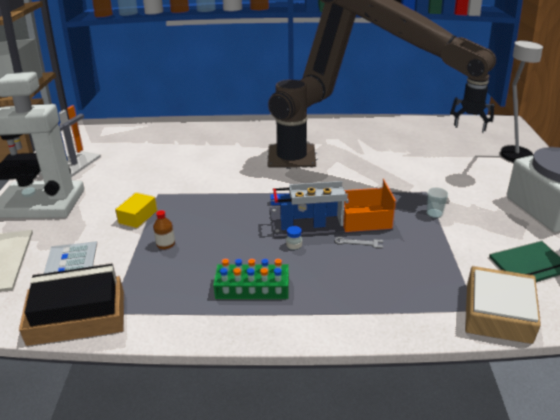

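View pics/side0.png

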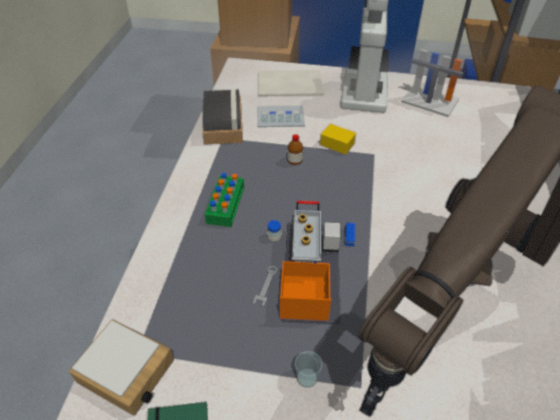

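View pics/wrist0.png

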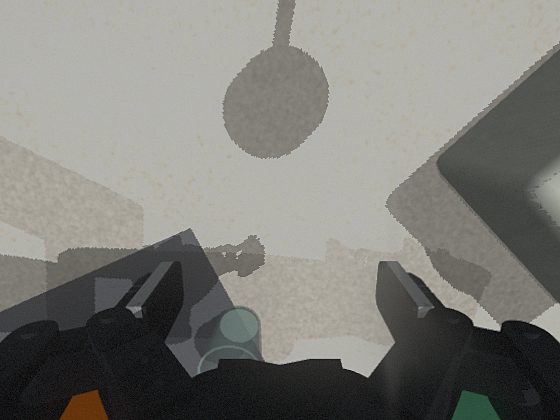

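```bash
cat > h.py <<'E'
import numpy as np,cv2
from scipy.spatial.transform import Rotation as R
from plant import ctrl
def rays(n,uv,st=None):
    c=ctrl.camera_info(n);uv=np.atleast_2d(np.float64(uv))
    K=np.array([[c['fx'],0,c['cx']],[0,c['fy'],c['cy']],[0,0,1]])
    # scale 1+k1 r^2 of undistorted
    x=cv2.undistortPointsIter(uv[:,None],K,np.array([c['k1'],0,0,0.]),None,None,(3,50,1e-10))[:,0]
    d=np.c_[x,np.ones(len(x))]
    if 'rvec' in c:
        M=cv2.Rodrigues(c['rvec'])[0];o=-M.T@c['tvec'];return o,d@M
    T=np.eye(4);T[:3,:3]=R.from_quat(st['tcp_rot']).as_matrix();T[:3,3]=st['eef_pos'];T=T@c['mount']
    return T[:3,3],d@T[:3,:3].T
def plane(n,uv,z,st=None):
    o,d=rays(n,uv,st);return o+d*((z-o[2])/d[:,2])[:,None]
def depthpts(n,uv,D,st=None):
    o,d=rays(n,uv,st);uv=np.atleast_2d(uv).astype(int);return o+d*D[uv[:,1],uv[:,0]][:,None]
E
python3 - <<'E'
from h import *
for n,box in(("side",(190,150,400,340)),("scene",(230,170,420,270))):
    p=cv2.imread(f"pics/{n}0.png");D=np.load(f"pics/{n}0d.npy");hsv=cv2.cvtColor(p,cv2.COLOR_BGR2HSV)
    H,S,V=[hsv[:,:,i].astype(int) for i in range(3)]
    m0=np.zeros(H.shape,bool);m0[box[1]:box[3],box[0]:box[2]]=1
    for nm,m in(("red",((H<5)|(H>172))&(S>150)&(V>80)),("orange",(H>5)&(H<14)&(S>180)&(V>100))):
        mm=(m&m0).astype(np.uint8)
        k,l,st,ce=cv2.connectedComponentsWithStats(mm)
        for i in range(1,k):
            if st[i,4]<8: continue
            ys,xs=np.where(l==i);P=depthpts(n,np.c_[xs,ys],D)
            print(n,nm,st[i],ce[i].round(1),"med",np.median(P,0).round(4),"zmax",np.percentile(P[:,2],[2,98]).round(3))
            if nm=="red":
                print(plane(n,ce[i],.122).round(4), plane(n,[[xs.min(),ys[xs==xs.min()].mean()],[xs.max(),ys[xs==xs.max()].mean()]],.122).round(4))
    a,b,c,d=box
    cv2.imwrite(f"pics/{n}0c.png",cv2.resize(p[b:d,a:c],None,fx=3.5,fy=3.5,interpolation=cv2.INTER_CUBIC))
E
```

```text
side red [297 201  22   3  57] [307.3 202. ] med [ 0.5099 -0.0505  0.1265] zmax [0.121 0.131]
[[ 0.5096 -0.0547  0.122 ]] [[ 0.5428 -0.0513  0.122 ]
 [ 0.4755 -0.0604  0.122 ]]
side orange [295 262   7   2   8] [297.6 262.2] med [0.5093 0.1645 0.0824] zmax [0.079 0.085]
side orange [314 263  15   2  15] [321.  263.3] med [0.4398 0.1556 0.0806] zmax [0.076 0.084]
side orange [325 269   5  16  22] [328.4 277.3] med [0.412  0.1983 0.0812] zmax [0.018 0.087]
side orange [328 286   2  12  14] [328.9 291.5] med [0.4063 0.2534 0.0815] zmax [0.068 0.084]
scene red [274 189   4  13  24] [275.1 195.1] med [ 0.5148 -0.0529  0.1261] zmax [0.123 0.131]
[[ 0.5097 -0.0529  0.122 ]] [[ 0.4879 -0.0568  0.122 ]
 [ 0.5418 -0.0463  0.122 ]]
scene orange [384 183  11  30  34] [390.7 196.9] med [0.5223 0.3142 0.1118] zmax [0.075 0.404]
scene orange [368 189  13   1  13] [374. 189.] med [0.4056 0.2744 0.0793] zmax [0.076 0.085]
scene orange [346 191   5   7  12] [347.8 192.8] med [0.4148 0.1862 0.074 ] zmax [0.052 0.08 ]
scene orange [352 190  15   1  15] [359. 190.] med [0.4101 0.224  0.0788] zmax [0.074 0.081]
scene orange [369 226  23   4  25] [380.8 228.2] med [0.541  0.2828 0.0142] zmax [0.01  0.018]
scene orange [345 229  23   3  26] [355.5 230.1] med [0.5497 0.1997 0.0141] zmax [0.009 0.02 ]
```

View pics/side0c.png

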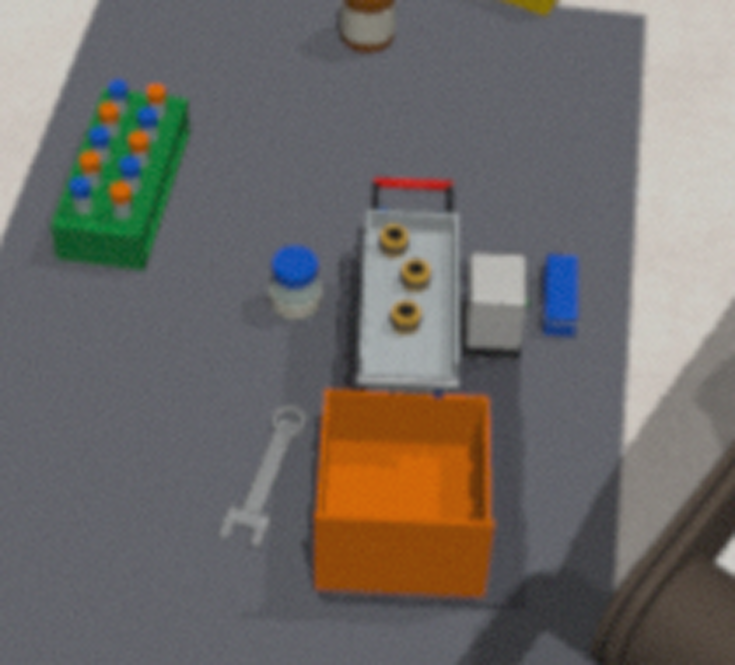

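View pics/scene0c.png

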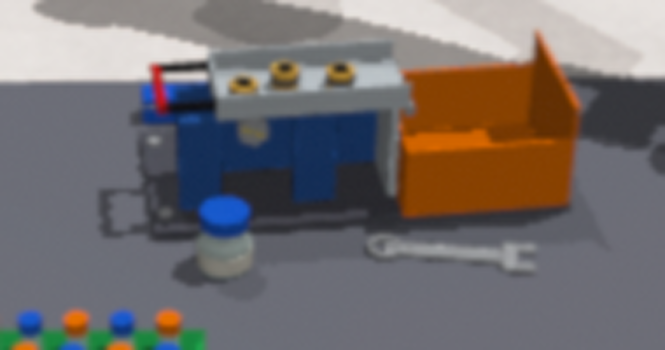

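```bash
python3 - <<'E'
from h import *
f=lambda n,l,z:plane(n,np.array(l)/3.5+([190,150] if n=="side" else [230,170]),z)
def rep(nm,P): 
    v=P[1]-P[0];print(nm,P.round(4).tolist(),np.hypot(*v[:2]).round(4),np.degrees(np.arctan2(v[1],v[0])).round(1))
rep("tray R",f("side",[[459,212],[457,383]],.134))
rep("tray L",f("side",[[368,212],[358,383]],.134))
rep("bar",f("side",[[453,185],[374,184]],.122))
rep("bin near rim",f("side",[[489,397],[325,392]],.082))
rep("bin R rim",f("side",[[489,397],[492,515]],.082))
rep("scene bin far(x) rim",f("scene",[[402,140],[573,112]],.082))
rep("scene bin bottom",f("scene",[[402,216],[570,205]],.012))
rep("scene tray rear top",f("scene",[[222,97],[408,84]],.134))
D=np.load("pics/side0d.npy")
p=cv2.imread("pics/side0.png")
ys,xs=np.mgrid[200:264,285:325];uv=np.c_[xs.ravel(),ys.ravel()]
P=depthpts("side",uv,D);m=(P[:,2]>.1)&(P[:,2]<.15)
print(np.percentile(P[m][:,2],[1,10,50,90,99]))
r=cv2.minAreaRect(np.float32(P[m][:,:2]));print(r)
E
```

```text
tray R [[0.4607, -0.0118, 0.134], [0.4411, 0.1836, 0.134]] 0.1964 95.8
tray L [[0.5414, 0.0018, 0.134], [0.5212, 0.1971, 0.134]] 0.1963 95.9
bar [[0.4705, -0.0573, 0.122], [0.5426, -0.0464, 0.122]] 0.0729 8.6
bin near rim [[0.4139, 0.1524, 0.082], [0.5527, 0.1701, 0.082]] 0.14 7.3
bin R rim [[0.4139, 0.1524, 0.082], [0.3997, 0.2723, 0.082]] 0.1207 96.8
scene bin far(x) rim [[0.5369, 0.164, 0.082], [0.4924, 0.3254, 0.082]] 0.1674 105.4
scene bin bottom [[0.555, 0.1657, 0.012], [0.5406, 0.3214, 0.012]] 0.1563 95.3
scene tray rear top [[0.5459, 0.004, 0.134], [0.5267, 0.1677, 0.134]] 0.1648 96.7
[0.10669619 0.11138986 0.11620532 0.1333418  0.13788619]
((0.49712902307510376, 0.05740787833929062), (0.08238791674375534, 0.2332170009613037), 6.565735340118408)
```

```bash
cat >> h.py <<'E'
YAW=np.radians(6.5);O=np.array([.4966,.0508,0])
def jx(): return np.array([np.cos(YAW),np.sin(YAW),0])
def jy(): return np.array([-np.sin(YAW),np.cos(YAW),0])
def j2w(p): return O+p[0]*jx()+p[1]*jy()+np.array([0,0,p[2]])
def w2j(P): d=np.atleast_2d(P)-O;return np.c_[d@jx(),d@jy(),d[:,2]]
def go(pj,tilt=0,st=None):
    "jig TCP target; tilt about jig x (rad, + = with the tray opening, i.e. -y->+z)"
    st=st or ctrl.get_state()
    M=np.c_[-jx(),jy(),[0,0,-1.]]
    M=R.from_rotvec(-tilt*jx()).as_matrix()@M
    C=R.from_quat(st['tcp_rot']).as_matrix()
    dp=C.T@(j2w(pj)-st['eef_pos']);dr=R.from_matrix(C.T@M).as_rotvec()
    print("now jig",w2j(st['eef_pos']).round(4)[0],"t",round(st['time'],2),"F",st['contact_force'].round(1),"open",round(st['opening'],3))
    print("  dp",dp.round(4).tolist(),"dr",dr.round(3).tolist());return dp,dr
E
python3 -c "
from h import *
go([0,-.10,.30])"
```

```text
now jig [-0.1535  0.585   0.2473] t 0.15 F [-0.4  0.2 -0.2] open 1.0
  dp [-0.4829, -0.5095, -0.052] dr [-0.002, -0.001, -0.538]
```

>>> carry_out(
  commands=[
    {"delta_pos": [-0.03,-0.03,-0.04],"delta_rot": [0,0,-0.1],"claw": 100},
    {"delta_pos": [-0.48,-0.51,-0.05],"delta_rot": [0,0,-0.54],"claw": 40},
    {"delta_pos": [-0.48,-0.51,-0.05],"delta_rot": [0,0,-0.54],"claw": 40},
    {"delta_pos": [-0.48,-0.51,-0.05],"delta_rot": [0,0,-0.54],"claw": 40},
    {"delta_pos": [-0.48,-0.51,-0.05],"delta_rot": [0,0,-0.54],"claw": 40},
    {"delta_pos": [-0.48,-0.51,-0.05],"delta_rot": [0,0,-0.54],"claw": 40},
    {"delta_pos": [-0.48,-0.51,-0.05],"delta_rot": [0,0,-0.54],"claw": 40},
    {"delta_pos": [-0.48,-0.51,-0.05],"delta_rot": [0,0,-0.54],"claw": 40},
  ],
)

```text
time: 0.82
eef_pos: [0.3824, 0.3097, 0.2856]
tcp_rot: [-0.058, 0.998, -0.001, -0.001]
contact_force: [1.5, 0.3, -0.6]
opening: 0.401
```

```bash
python3 -c "
from h import *
go([0,-.10,.30])"
```

```text
now jig [-0.0841  0.2701  0.2856] t 0.82 F [ 1.5  0.3 -0.6] open 0.401
  dp [-0.0832, -0.3704, -0.0139] dr [-0.002, -0.001, 0.002]
```

>>> carry_out(
  commands=[
    {"delta_pos": [-0.083,-0.37,-0.014],"delta_rot": [0,0,0],"claw": 40},
    {"delta_pos": [-0.083,-0.37,-0.014],"delta_rot": [0,0,0],"claw": 40},
    {"delta_pos": [-0.083,-0.37,-0.014],"delta_rot": [0,0,0],"claw": 40},
    {"delta_pos": [-0.083,-0.37,-0.014],"delta_rot": [0,0,0],"claw": 40},
    {"delta_pos": [-0.083,-0.37,-0.014],"delta_rot": [0,0,0],"claw": 40},
    {"delta_pos": [-0.083,-0.37,-0.014],"delta_rot": [0,0,0],"claw": 40},
    {"delta_pos": [-0.083,-0.37,-0.014],"delta_rot": [0,0,0],"claw": 40},
    {"delta_pos": [-0.083,-0.37,-0.014],"delta_rot": [0,0,0],"claw": 40},
  ],
)

```text
time: 1.48
eef_pos: [0.4919, -0.0051, 0.2983]
tcp_rot: [-0.058, 0.998, -0.001, -0.0]
contact_force: [1.4, 0.1, 0.4]
opening: 0.402
```

>>> carry_out(
  commands=[
    {"delta_pos": [-0.005,-0.037,0],"delta_rot": [0,0,0],"claw": 40},
    {"delta_pos": [-0.005,-0.037,0],"delta_rot": [0,0,0],"claw": 40},
  ],
)

```text
time: 1.65
eef_pos: [0.5021, -0.0471, 0.2981]
tcp_rot: [-0.054, 0.999, -0.002, -0.001]
contact_force: [-0.2, -0.3, 0.0]
opening: 0.401
```

```bash
python3 -c "
from h import *
st=ctrl.get_state()
p,D=ctrl.read_camera('wrist');cv2.imwrite('pics/w1.png',p[:,:,::-1]);np.save('pics/w1d.npy',D)
go([0,-.105,.2],st=st)
h=cv2.cvtColor(p,cv2.COLOR_RGB2HSV).astype(int)
m=((h[:,:,0]<5)|(h[:,:,0]>172))&(h[:,:,1]>150)&(h[:,:,2]>70)
k,l,s,c=cv2.connectedComponentsWithStats(m.astype(np.uint8))
for i in range(1,k):
  if s[i,4]>100:
    ys,xs=np.where(l==i);r=cv2.minAreaRect(np.float32(np.c_[xs,ys]));print(s[i],r)
    P=plane('wrist',[c[i]],.122,st);print(P,w2j(P))
    e=np.array([[xs.min(),ys[xs==xs.min()].mean()],[xs.max(),ys[xs==xs.max()].mean()],[xs[ys==ys.min()].mean(),ys.min()],[xs[ys==ys.max()].mean(),ys.max()]]);print(w2j(plane('wrist',e,.122,st)).round(4), np.median(depthpts('wrist',np.c_[xs,ys],D,st),0))
np.save('pics/st.npy',np.array([*st['eef_pos'],*st['tcp_rot']]))
"
```

```text
now jig [-0.0056 -0.0979  0.2981] t 1.65 F [-0.2 -0.3  0. ] open 0.401
  dp [-0.0058, -0.0067, 0.0981] dr [-0.004, -0.001, -0.005]
[269 156  11  78 722] ((273.6300964355469, 194.47637939453125), (77.07887268066406, 9.854037284851074), 89.16968536376953)
[[ 0.50611925 -0.05244088  0.122     ]] [[-0.00222914 -0.10365484  0.122     ]]
[[-0.0151 -0.1078  0.122 ]
 [ 0.0294 -0.0987  0.122 ]
 [-0.0376 -0.1034  0.122 ]
 [ 0.0377 -0.1041  0.122 ]] [ 0.50453677 -0.05233033  0.1259543 ]
```

View pics/w1.png

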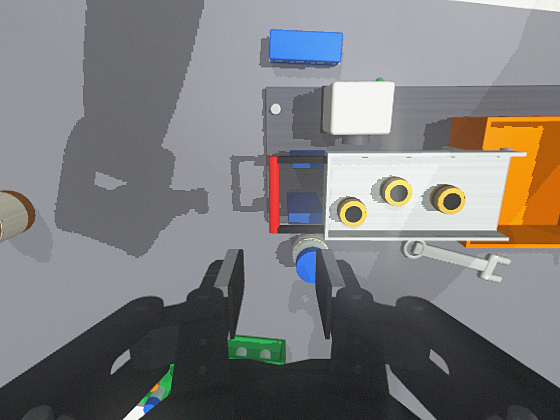

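```bash
sed -i 's/O=np.array(.*/O=np.array([.4955,.0519,0])/' h.py; python3 -c "
from h import *
go([0,-.105,.119])"
```

```text
now jig [-0.005  -0.0963  0.2978] t 1.7 F [ 0.1  0.  -0.2] open 0.401
  dp [-0.0054, -0.0084, 0.1788] dr [-0.001, -0.002, -0.004]
```

>>> carry_out(
  commands=[
    {"delta_pos": [-0.005,-0.008,0.035],"delta_rot": [0,0,0],"claw": 40},
    {"delta_pos": [-0.005,-0.008,0.07],"delta_rot": [0,0,0],"claw": 40},
    {"delta_pos": [-0.005,-0.008,0.1],"delta_rot": [0,0,0],"claw": 40},
    {"delta_pos": [-0.005,-0.008,0.12],"delta_rot": [0,0,0],"claw": 40},
    {"delta_pos": [-0.005,-0.008,0.13],"delta_rot": [0,0,0],"claw": 40},
    {"delta_pos": [-0.005,-0.008,0.13],"delta_rot": [0,0,0],"claw": 40},
  ],
)

```text
time: 2.2
eef_pos: [0.505, -0.0505, 0.1649]
tcp_rot: [-0.055, 0.998, 0.0, -0.004]
contact_force: [-0.5, -0.3, 0.7]
opening: 0.401
```

```bash
python3 -c "
from h import *
go([0,-.105,.119])
p,D=ctrl.read_camera('wrist');cv2.imwrite('pics/w2.png',p[:,:,::-1])"
```

```text
now jig [-0.0021 -0.1028  0.1649] t 2.2 F [-0.5 -0.3  0.7] open 0.401
  dp [-0.0025, -0.0023, 0.0459] dr [0.001, -0.008, -0.003]
```

View pics/w2.png

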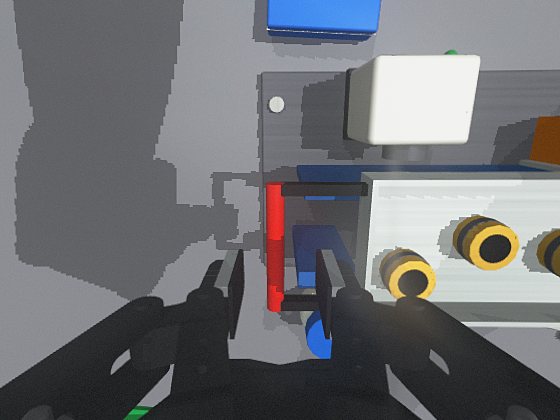

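>>> carry_out(
  commands=[
    {"delta_pos": [-0.003,-0.002,0.025],"delta_rot": [0,0,0],"claw": 40},
    {"delta_pos": [-0.003,-0.002,0.046],"delta_rot": [0,0,0],"claw": 40},
    {"delta_pos": [-0.003,-0.002,0.046],"delta_rot": [0,0,0],"claw": 40},
  ],
)

```text
time: 2.5
eef_pos: [0.5082, -0.0519, 0.1194]
tcp_rot: [-0.056, 0.998, 0.0, -0.004]
contact_force: [-0.7, -0.1, -1.4]
opening: 0.399
```

>>> carry_out(
  commands=[
    {"delta_pos": [0,0,0],"delta_rot": [0,0,0],"claw": 5},
    {"delta_pos": [0,0,0],"delta_rot": [0,0,0],"claw": 0},
    {"delta_pos": [0,0,0],"delta_rot": [0,0,0],"claw": 0},
    {"delta_pos": [0,0,0],"delta_rot": [0,0,0],"claw": 0},
    {"delta_pos": [0,0,0],"delta_rot": [0,0,0],"claw": 0},
  ],
  force=40,
)

```text
time: 2.92
eef_pos: [0.5094, -0.0524, 0.1215]
tcp_rot: [-0.056, 0.998, -0.0, -0.002]
contact_force: [-0.6, -1.2, 4.7]
opening: 0.097
```

```bash
python3 -c "
from h import *
for a in (.15,.3):
  b=.0545+a;go([0,.115-.2203*np.cos(b),.110+.2203*np.sin(b)-.002])"
```

```text
now jig [ 0.002  -0.1052  0.1215] t 2.92 F [-0.6 -1.2  4.7] open 0.097
  dp [0.0022, 0.0045, -0.0312] dr [-0.0, -0.004, -0.002]
now jig [ 0.002  -0.1052  0.1215] t 2.92 F [-0.6 -1.2  4.7] open 0.097
  dp [0.0023, 0.0136, -0.063] dr [-0.0, -0.004, -0.002]
```

```bash
cat > arc.py <<'E'
from h import *
import sys
st=ctrl.get_state();p=w2j(st['eef_pos'])[0]
a0=np.arctan2(p[2]+.001-.110,.115-p[1])-.0545;print("a",a0,p,st['contact_force'].round(1),st['opening'],st['time'], np.hypot(p[2]+.001-.110,.115-p[1]))
for k in range(1,9):
    b=.0545+min(a0+.055*k,float(sys.argv[1]))
    d=np.array([0,.115-.2203*np.cos(b),.109+.2203*np.sin(b)])-p
    print([round(v,3) for v in(-d[0],d[1],-d[2])])
C=R.from_quat(st['tcp_rot']).as_matrix();print(R.from_matrix(C.T@np.c_[-jx(),jy(),[0,0,-1.]]).as_rotvec().round(3))
E
python3 arc.py 1.72
```

```text
a 0.0021574266289786787 [ 0.00202758 -0.10519842  0.12148924] [-0.6 -1.2  4.7] 0.0971776584929315 2.9167 0.22055231595127783
[np.float64(0.002), np.float64(0.001), np.float64(-0.012)]
[np.float64(0.002), np.float64(0.003), np.float64(-0.024)]
[np.float64(0.002), np.float64(0.005), np.float64(-0.036)]
[np.float64(0.002), np.float64(0.008), np.float64(-0.048)]
[np.float64(0.002), np.float64(0.012), np.float64(-0.059)]
[np.float64(0.002), np.float64(0.016), np.float64(-0.071)]
[np.float64(0.002), np.float64(0.021), np.float64(-0.082)]
[np.float64(0.002), np.float64(0.027), np.float64(-0.092)]
[-0.    -0.004 -0.002]
```

>>> carry_out(
  commands=[
    {"delta_pos": [0,0.001,-0.012],"delta_rot": [0,0,0],"claw": 0},
    {"delta_pos": [0,0.003,-0.024],"delta_rot": [0,0,0],"claw": 0},
    {"delta_pos": [0,0.005,-0.036],"delta_rot": [0,0,0],"claw": 0},
    {"delta_pos": [0,0.008,-0.048],"delta_rot": [0,0,0],"claw": 0},
    {"delta_pos": [0,0.012,-0.059],"delta_rot": [0,0,0],"claw": 0},
    {"delta_pos": [0,0.016,-0.071],"delta_rot": [0,0,0],"claw": 0},
  ],
)

```text
time: 3.42
eef_pos: [0.5077, -0.0367, 0.1937]
tcp_rot: [-0.056, 0.998, -0.001, -0.002]
contact_force: [0.4, -3.0, -3.4]
opening: 0.099
```

```bash
python3 arc.py 1.72;python3 -c "
from h import *
p,D=ctrl.read_camera('side');cv2.imwrite('pics/s3.png',cv2.resize(p[100:340,190:450,::-1],None,fx=2.5,fy=2.5))"
```

```text
a 0.33815688055090254 [ 0.00204247 -0.08942064  0.1936637 ] [ 0.4 -3.  -3.4] 0.09878843891551028 3.4167 0.22125944248659524
[np.float64(0.002), np.float64(0.006), np.float64(-0.011)]
[np.float64(0.002), np.float64(0.011), np.float64(-0.021)]
[np.float64(0.002), np.float64(0.017), np.float64(-0.032)]
[np.float64(0.002), np.float64(0.024), np.float64(-0.042)]
[np.float64(0.002), np.float64(0.031), np.float64(-0.052)]
[np.float64(0.002), np.float64(0.039), np.float64(-0.061)]
[np.float64(0.002), np.float64(0.047), np.float64(-0.07)]
[np.float64(0.002), np.float64(0.056), np.float64(-0.078)]
[-0.002 -0.005 -0.002]
```

View pics/s3.png

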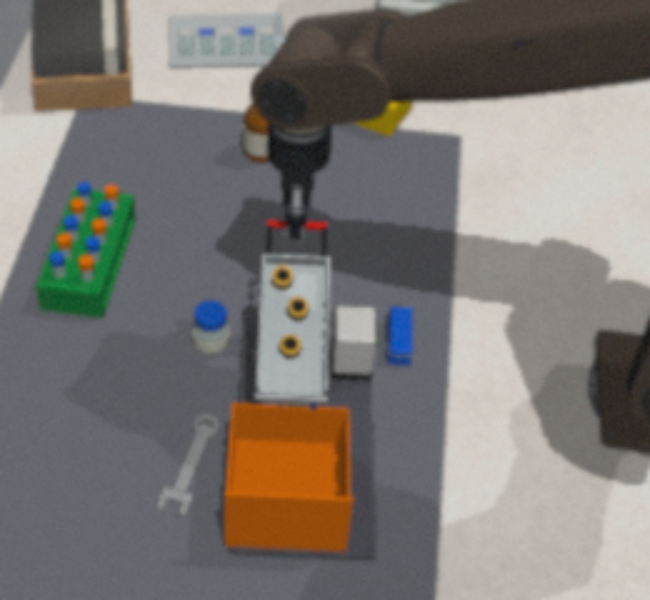

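>>> carry_out(
  commands=[
    {"delta_pos": [0,0.006,-0.011],"delta_rot": [0,0,0],"claw": 0},
    {"delta_pos": [0,0.011,-0.021],"delta_rot": [0,0,0],"claw": 0},
    {"delta_pos": [0,0.017,-0.032],"delta_rot": [0,0,0],"claw": 0},
    {"delta_pos": [0,0.024,-0.042],"delta_rot": [0,0,0],"claw": 0},
    {"delta_pos": [0,0.031,-0.052],"delta_rot": [0,0,0],"claw": 0},
    {"delta_pos": [0,0.039,-0.061],"delta_rot": [0,0,0],"claw": 0},
    {"delta_pos": [0,0.047,-0.07],"delta_rot": [0,0,0],"claw": 0},
    {"delta_pos": [0,0.056,-0.078],"delta_rot": [0,0,0],"claw": 0},
  ],
)

```text
time: 4.13
eef_pos: [0.5016, 0.019, 0.2758]
tcp_rot: [-0.056, 0.998, -0.003, -0.003]
contact_force: [-1.7, -7.8, 1.0]
opening: 0.093
```

```bash
python3 arc.py 1.72;python3 -c "
from h import *
p,D=ctrl.read_camera('side');cv2.imwrite('pics/s4.png',cv2.resize(p[100:340,190:450,::-1],None,fx=2.5,fy=2.5))"
```

```text
a 0.7893231301491197 [ 0.0022844  -0.03340362  0.27584287] [-1.7 -7.8  1. ] 0.09304743460508616 4.1333 0.2232939317066477
[np.float64(0.002), np.float64(0.011), np.float64(-0.006)]
[np.float64(0.002), np.float64(0.021), np.float64(-0.013)]
[np.float64(0.002), np.float64(0.031), np.float64(-0.02)]
[np.float64(0.002), np.float64(0.041), np.float64(-0.026)]
[np.float64(0.002), np.float64(0.052), np.float64(-0.031)]
[np.float64(0.002), np.float64(0.063), np.float64(-0.036)]
[np.float64(0.002), np.float64(0.075), np.float64(-0.041)]
[np.float64(0.002), np.float64(0.086), np.float64(-0.044)]
[-0.005 -0.006 -0.001]
```

View pics/s4.png

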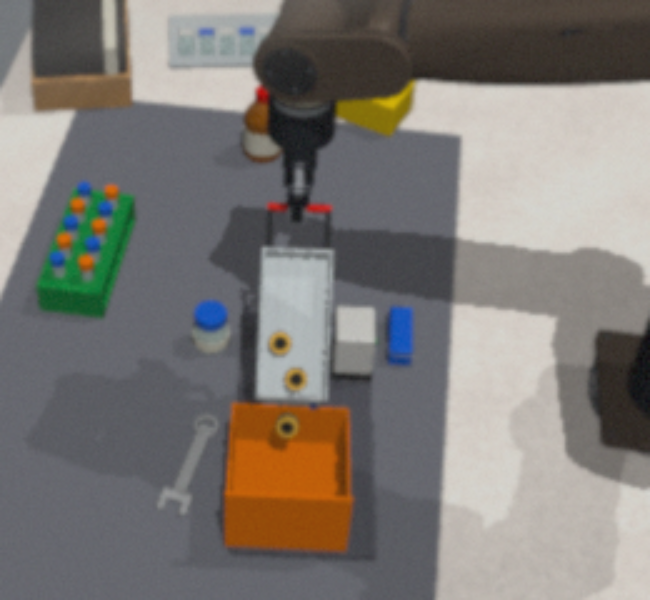

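>>> carry_out(
  commands=[
    {"delta_pos": [0,0.005,-0.002],"delta_rot": [0,0,0],"claw": 0},
    {"delta_pos": [0,0.01,-0.005],"delta_rot": [0,0,0],"claw": 0},
    {"delta_pos": [0,0.021,-0.012],"delta_rot": [0,0,0],"claw": 0},
    {"delta_pos": [0,0.031,-0.018],"delta_rot": [0,0,0],"claw": 0},
    {"delta_pos": [0,0.041,-0.024],"delta_rot": [0,0,0],"claw": 0},
    {"delta_pos": [0,0.052,-0.03],"delta_rot": [0,0,0],"claw": 0},
    {"delta_pos": [0,0.063,-0.035],"delta_rot": [0,0,0],"claw": 0},
    {"delta_pos": [0,0.075,-0.04],"delta_rot": [0,0,0],"claw": 0},
  ],
)

```text
time: 4.85
eef_pos: [0.4935, 0.094, 0.322]
tcp_rot: [-0.056, 0.998, -0.005, -0.001]
contact_force: [-1.5, -7.4, 5.7]
opening: 0.096
```

```bash
python3 arc.py 1.74
```

```text
a 1.1864667813872265 [0.0027621  0.04208768 0.32198565] [-1.5 -7.4  5.7] 0.09614963111084286 4.85 0.22512017329956502
[np.float64(0.003), np.float64(0.013), np.float64(0.001)]
[np.float64(0.003), np.float64(0.025), np.float64(-0.002)]
[np.float64(0.003), np.float64(0.037), np.float64(-0.004)]
[np.float64(0.003), np.float64(0.049), np.float64(-0.006)]
[np.float64(0.003), np.float64(0.061), np.float64(-0.007)]
[np.float64(0.003), np.float64(0.073), np.float64(-0.007)]
[np.float64(0.003), np.float64(0.085), np.float64(-0.007)]
[np.float64(0.003), np.float64(0.097), np.float64(-0.006)]
[-0.009 -0.002 -0.001]
```

>>> carry_out(
  commands=[
    {"delta_pos": [0,0.013,-0.001],"delta_rot": [0,0,0],"claw": 0},
    {"delta_pos": [0,0.025,-0.003],"delta_rot": [0,0,0],"claw": 0},
    {"delta_pos": [0,0.037,-0.005],"delta_rot": [0,0,0],"claw": 0},
    {"delta_pos": [0,0.049,-0.007],"delta_rot": [0,0,0],"claw": 0},
    {"delta_pos": [0,0.061,-0.008],"delta_rot": [0,0,0],"claw": 0},
    {"delta_pos": [0,0.073,-0.008],"delta_rot": [0,0,0],"claw": 0},
    {"delta_pos": [0,0.085,-0.008],"delta_rot": [0,0,0],"claw": 0},
    {"delta_pos": [0,0.097,-0.007],"delta_rot": [0,0,0],"claw": 0},
  ],
)

```text
time: 5.52
eef_pos: [0.4826, 0.1912, 0.3316]
tcp_rot: [-0.056, 0.998, -0.005, 0.001]
contact_force: [-0.0, -2.3, 6.4]
opening: 0.096
```

```bash
python3 arc.py 1.74;python3 -c "
from h import *
p,D=ctrl.read_camera('side');cv2.imwrite('pics/s5.png',cv2.resize(p[100:340,190:450,::-1],None,fx=2.5,fy=2.5))
p,D=ctrl.read_camera('scene');cv2.imwrite('pics/c5.png',cv2.resize(p[100:280,230:450,::-1],None,fx=3,fy=3))"
```

```text
a 1.6276934207608047 [0.00298397 0.13989606 0.33156408] [-0.  -2.3  6.4] 0.09626811496831009 5.5167 0.223952193818759
[np.float64(0.003), np.float64(0.012), np.float64(0.005)]
[np.float64(0.003), np.float64(0.023), np.float64(0.008)]
[np.float64(0.003), np.float64(0.024), np.float64(0.008)]
[np.float64(0.003), np.float64(0.024), np.float64(0.008)]
[np.float64(0.003), np.float64(0.024), np.float64(0.008)]
[np.float64(0.003), np.float64(0.024), np.float64(0.008)]
[np.float64(0.003), np.float64(0.024), np.float64(0.008)]
[np.float64(0.003), np.float64(0.024), np.float64(0.008)]
[-0.01   0.001 -0.   ]
```

View pics/s5.png

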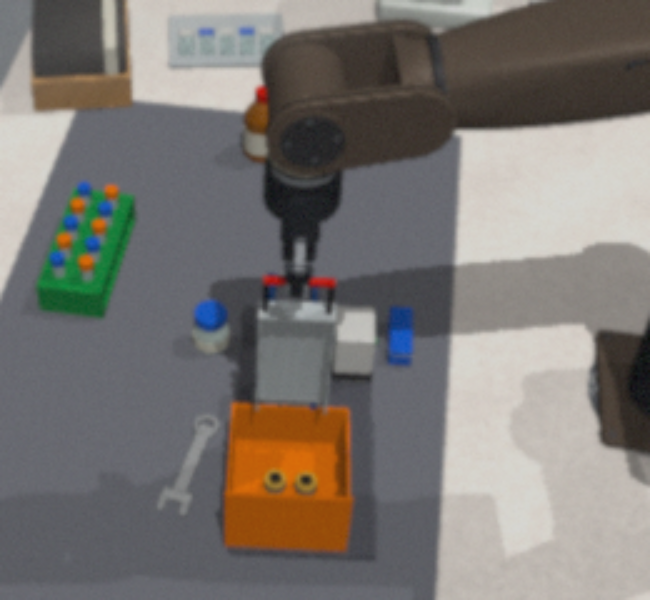

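View pics/c5.png

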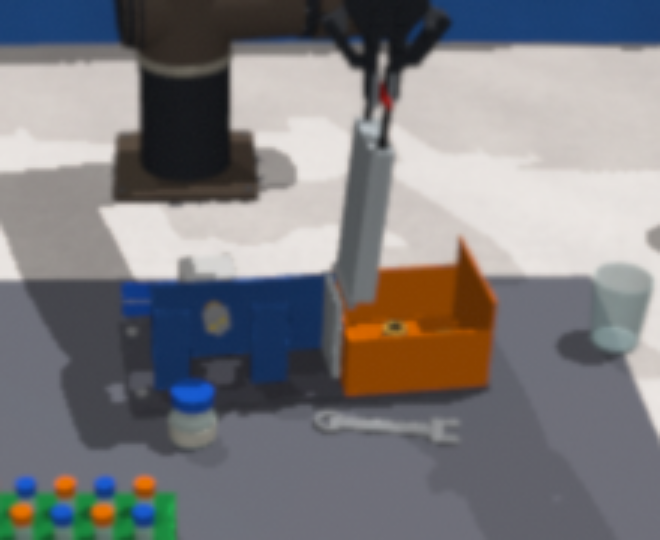

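>>> carry_out(
  commands=[
    {"delta_pos": [0.002,0.012,0.002],"delta_rot": [0,0,0],"claw": 0},
    {"delta_pos": [0.002,0.023,0.005],"delta_rot": [0,0,0],"claw": 0},
    {"delta_pos": [0.002,0.027,0.006],"delta_rot": [0,0,0],"claw": 0},
    {"delta_pos": [0.002,0.027,0.006],"delta_rot": [0,0,0],"claw": 0},
    {"delta_pos": [0.002,0.027,0.006],"delta_rot": [0,0,0],"claw": 30},
    {"delta_pos": [0.002,0.027,0.006],"delta_rot": [0,0,0],"claw": 30},
  ],
)

```text
time: 6.12
eef_pos: [0.4769, 0.2208, 0.3257]
tcp_rot: [-0.057, 0.998, -0.001, 0.001]
contact_force: [0.8, -0.6, 0.2]
opening: 0.304
```

```bash
python3 arc.py 1.74
```

```text
a 1.7644393045238025 [0.00064886 0.16991033 0.32572443] [ 0.8 -0.6  0.2] 0.30360677125833235 6.1167 0.22357240914421564
[np.float64(0.001), np.float64(-0.006), np.float64(0.002)]
[np.float64(0.001), np.float64(-0.006), np.float64(0.002)]
[np.float64(0.001), np.float64(-0.006), np.float64(0.002)]
[np.float64(0.001), np.float64(-0.006), np.float64(0.002)]
[np.float64(0.001), np.float64(-0.006), np.float64(0.002)]
[np.float64(0.001), np.float64(-0.006), np.float64(0.002)]
[np.float64(0.001), np.float64(-0.006), np.float64(0.002)]
[np.float64(0.001), np.float64(-0.006), np.float64(0.002)]
[-0.002  0.001  0.001]
```

Now I withdraw straight up and look.

>>> carry_out(
  commands=[
    {"delta_pos": [0,0,-0.02],"delta_rot": [0,0,0],"claw": 40},
    {"delta_pos": [0,0,-0.05],"delta_rot": [0,0,0],"claw": 40},
    {"delta_pos": [0,-0.04,-0.07],"delta_rot": [0,0,0],"claw": 60},
    {"delta_pos": [0,-0.08,-0.08],"delta_rot": [0,0,0],"claw": 60},
    {"delta_pos": [0,-0.12,-0.08],"delta_rot": [0,0,0],"claw": 60},
    {"delta_pos": [0,-0.16,-0.08],"delta_rot": [0,0,0],"claw": 60},
    {"delta_pos": [0,-0.19,-0.08],"delta_rot": [0,0,0],"claw": 60},
    {"delta_pos": [0,-0.19,-0.08],"delta_rot": [0,0,0],"claw": 60},
  ],
)

```text
time: 6.78
eef_pos: [0.4986, 0.029, 0.4059]
tcp_rot: [-0.055, 0.999, -0.001, 0.0]
contact_force: [0.4, 0.4, -0.0]
opening: 0.597
```

```bash
python3 -c "
from h import *
st=ctrl.get_state();go([-.001,-.02,.2],st=st)
np.save('pics/st6.npy',np.r_[st['eef_pos'],st['tcp_rot']])
p,D=ctrl.read_camera('wrist');cv2.imwrite('pics/w6.png',p[:,:,::-1]);np.save('pics/w6d.npy',D)
p,D=ctrl.read_camera('side');np.save('pics/s6d.npy',D);cv2.imwrite('pics/s6f.png',p[:,:,::-1]);cv2.imwrite('pics/s6.png',cv2.resize(p[180:320,240:380,::-1],None,fx=4,fy=4))
"
```

```text
now jig [ 0.0005 -0.0231  0.4059] t 6.78 F [ 0.4  0.4 -0. ] open 0.597
  dp [0.0016, 0.0034, 0.2059] dr [-0.001, 0.001, -0.004]
```

View pics/s6.png

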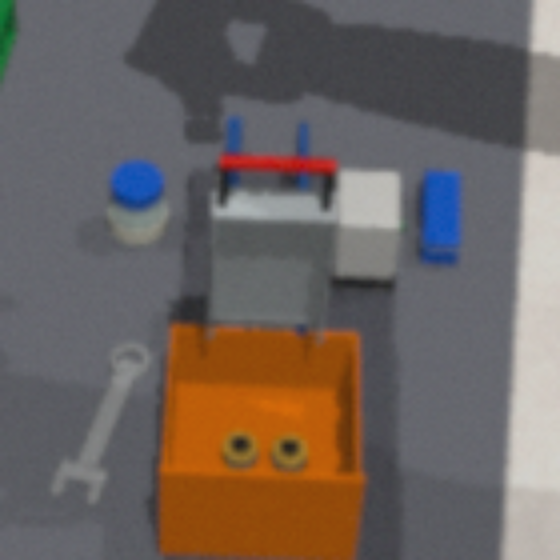

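View pics/w6.png

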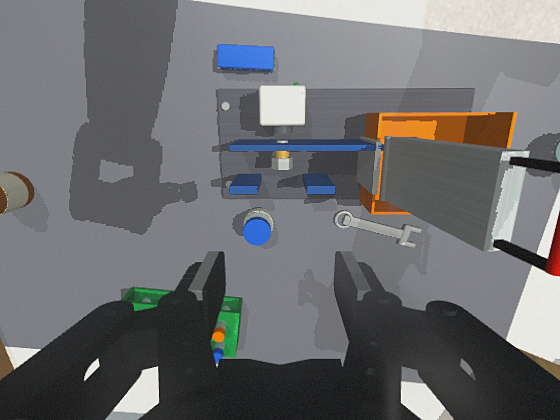

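```bash
python3 -c "
from h import *
p,D=ctrl.read_camera('scene');cv2.imwrite('pics/c6.png',cv2.resize(p[130:250,250:410,::-1],None,fx=5,fy=5,interpolation=cv2.INTER_CUBIC))
S=cv2.imread('pics/s6f.png');D=np.load('pics/s6d.npy');h=cv2.cvtColor(S,cv2.COLOR_BGR2HSV).astype(int)
m=((h[:,:,0]<4)|(h[:,:,0]>172))&(h[:,:,1]>150)&(h[:,:,2]>80);m[:200]=0;m[240:]=0;m[:,:280]=0;m[:,335:]=0
ys,xs=np.where(m);q=np.median(w2j(depthpts('side',np.c_[xs,ys],D)),0);print(q,np.arctan2(q[2]-.11,.115-q[1])-.0545)
"
```

```text
[0.00198072 0.16820336 0.3283905 ] 1.75525729754434
```

View pics/c6.png

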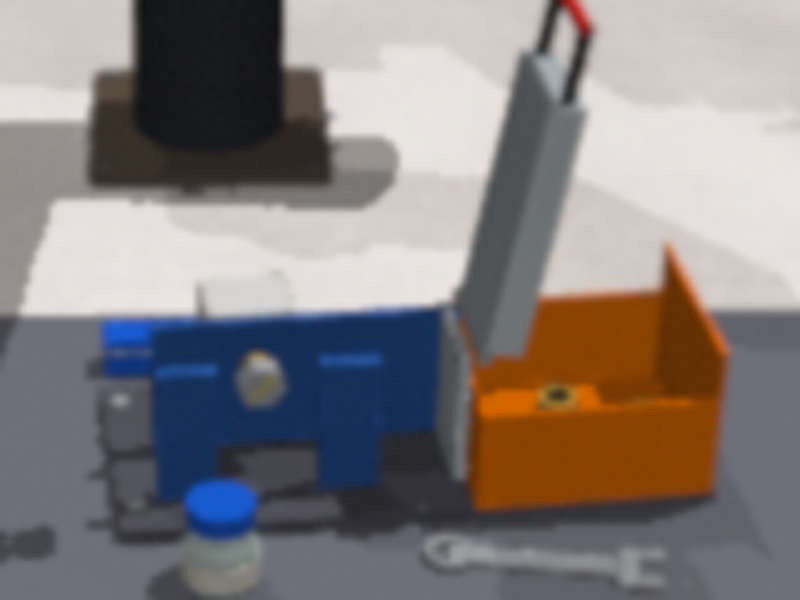

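>>> carry_out(
  commands=[
    {"delta_pos": [0,0.29,-0.03],"delta_rot": [0,0,0],"claw": 60},
    {"delta_pos": [0,0.29,-0.03],"delta_rot": [0,0,0],"claw": 60},
    {"delta_pos": [0,0.29,-0.03],"delta_rot": [0,0,0],"claw": 60},
    {"delta_pos": [0,0.29,-0.03],"delta_rot": [0,0,0],"claw": 60},
    {"delta_pos": [0,0.29,-0.03],"delta_rot": [0,0,0],"claw": 60},
    {"delta_pos": [0,0.29,-0.03],"delta_rot": [0,0,0],"claw": 60},
    {"delta_pos": [0,0.29,-0.03],"delta_rot": [0,0,0],"claw": 60},
    {"delta_pos": [0,0.29,-0.03],"delta_rot": [0,0,0],"claw": 60},
  ],
)

```text
time: 7.6
eef_pos: [0.4618, 0.329, 0.4366]
tcp_rot: [-0.062, 0.998, 0.002, -0.0]
contact_force: [-1.3, 0.1, 0.4]
opening: 0.601
```

```bash
python3 -c "
from h import *
st=ctrl.get_state();go([-.002,-.02,.2],st=st)
p,D=ctrl.read_camera('wrist');cv2.imwrite('pics/w7.png',p[:,:,::-1])
"
```

```text
now jig [-0.0022  0.2792  0.4366] t 7.6 F [-1.3  0.1  0.4] open 0.601
  dp [0.0033, -0.3003, 0.2351] dr [0.005, 0.0, 0.011]
```

View pics/w7.png

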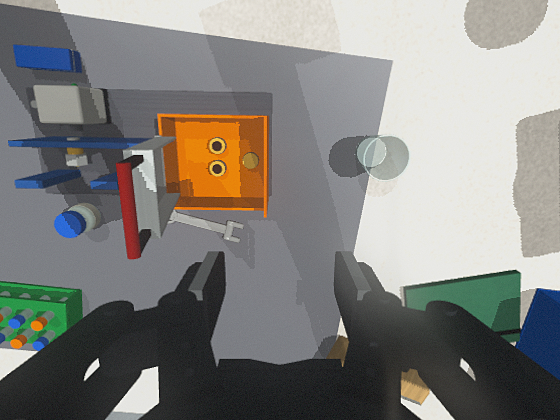

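```bash
python3 -c "
from h import *
a=np.load('pics/st6.npy');st=dict(eef_pos=a[:3],tcp_rot=a[3:])
I=cv2.imread('pics/w6.png');cv2.imwrite('pics/w6c.png',cv2.resize(I[120:210,210:380],None,fx=4.5,fy=4.5,interpolation=cv2.INTER_CUBIC))
D=np.load('pics/w6d.npy');h=cv2.cvtColor(I,cv2.COLOR_BGR2HSV).astype(int)
m=(h[:,:,0]>100)&(h[:,:,0]<125)&(h[:,:,1]>140);m[:130]=0;m[200:]=0
ys,xs=np.where(m);P=w2j(depthpts('wrist',np.c_[xs,ys],D,st));P=P[(P[:,2]>.097)&(P[:,2]<.112)]
A=P[P[:,0]<0];B=P[P[:,0]>0];B1=B[B[:,1]<-30e-3];B2=B[B[:,1]>-20e-3]
for q in(A,B1,B2):print(len(q),np.percentile(q,[2,98],axis=0).round(4).tolist())
print(np.polyfit(A[:,1],A[:,0],1))
m=(h[:,:,1]<60)&(h[:,:,2]>70);m[:150]=0;m[175:]=0;m[:,:265]=0;m[:,300:]=0
ys,xs=np.where(m);P=w2j(depthpts('wrist',np.c_[xs,ys],D,st));P=P[(P[:,2]>.06)&(P[:,2]<.1)];print(len(P),np.percentile(P,[3,50,97],axis=0).round(4).tolist())
"
```

```text
863 [[-0.0297, -0.0828, 0.1029], [-0.0227, 0.0991, 0.1063]]
224 [[0.024, -0.0891, 0.1029], [0.034, -0.0531, 0.1061]]
222 [[0.0245, 0.014, 0.1029], [0.0344, 0.0498, 0.1062]]
[ 0.00390031 -0.02626648]
255 [[-0.0103, -0.0332, 0.0708], [-0.003, -0.0194, 0.0835], [0.005, -0.0052, 0.086]]
```

View pics/w6c.png

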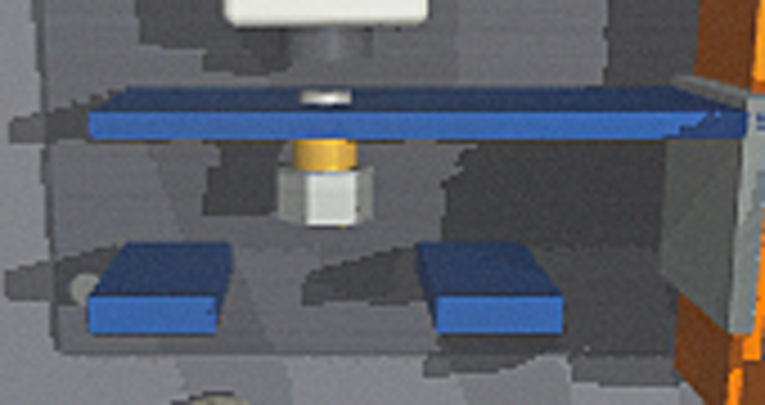

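>>> carry_out(
  commands=[
    {"delta_pos": [0.003,-0.3,0],"delta_rot": [0,0,0.01],"claw": 60},
    {"delta_pos": [0.003,-0.3,0],"delta_rot": [0,0,0.01],"claw": 60},
    {"delta_pos": [0.003,-0.3,0],"delta_rot": [0,0,0.01],"claw": 60},
    {"delta_pos": [0.003,-0.3,0],"delta_rot": [0,0,0.01],"claw": 60},
    {"delta_pos": [0.003,-0.3,0],"delta_rot": [0,0,0.01],"claw": 60},
    {"delta_pos": [0.003,-0.3,0],"delta_rot": [0,0,0.01],"claw": 60},
    {"delta_pos": [0.003,-0.3,0],"delta_rot": [0,0,0.01],"claw": 60},
    {"delta_pos": [0.003,-0.3,0],"delta_rot": [0,0,0.01],"claw": 60},
  ],
)

```text
time: 8.32
eef_pos: [0.4963, 0.0233, 0.435]
tcp_rot: [-0.053, 0.999, -0.0, -0.001]
contact_force: [0.5, -0.6, 0.0]
opening: 0.602
```

```bash
python3 -c "
from h import *
go([-.002,-.0195,.16])
"
```

```text
now jig [-0.0024 -0.0285  0.435 ] t 8.32 F [ 0.5 -0.6  0. ] open 0.602
  dp [-0.0007, 0.0091, 0.275] dr [-0.0, -0.001, -0.007]
```

>>> carry_out(
  commands=[
    {"delta_pos": [0,0.009,0.04],"delta_rot": [0,0,-0.007],"claw": 60},
    {"delta_pos": [0,0.009,0.08],"delta_rot": [0,0,-0.007],"claw": 60},
    {"delta_pos": [0,0.009,0.12],"delta_rot": [0,0,-0.007],"claw": 60},
    {"delta_pos": [0,0.009,0.16],"delta_rot": [0,0,-0.007],"claw": 60},
    {"delta_pos": [0,0.009,0.2],"delta_rot": [0,0,-0.007],"claw": 60},
    {"delta_pos": [0,0.009,0.235],"delta_rot": [0,0,-0.007],"claw": 60},
    {"delta_pos": [0,0.009,0.26],"delta_rot": [0,0,-0.007],"claw": 60},
    {"delta_pos": [0,0.009,0.27],"delta_rot": [0,0,-0.007],"claw": 60},
  ],
)

```text
time: 8.98
eef_pos: [0.4917, 0.0334, 0.1602]
tcp_rot: [-0.057, 0.998, 0.001, -0.005]
contact_force: [-1.0, 0.2, -0.1]
opening: 0.604
```

```bash
python3 -c "
from h import *
go([-.002,-.0195,.07])
p,D=ctrl.read_camera('wrist');cv2.imwrite('pics/w8.png',p[:,:,::-1])
"
```

```text
now jig [-0.0058 -0.0179  0.1602] t 8.98 F [-1.   0.2 -0.1] open 0.604
  dp [-0.0047, -0.0018, 0.0902] dr [0.003, -0.009, 0.001]
```

View pics/w8.png

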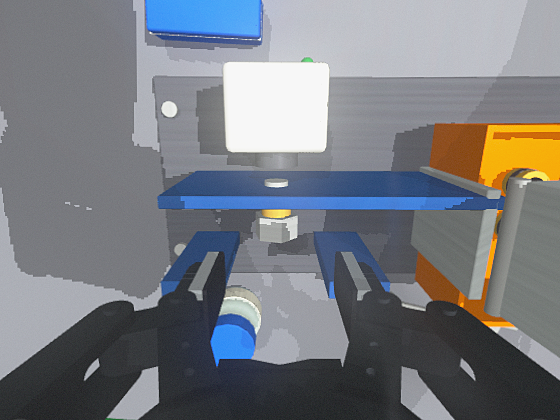

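>>> carry_out(
  commands=[
    {"delta_pos": [-0.004,-0.002,0.01],"delta_rot": [0.003,-0.009,0],"claw": 60},
    {"delta_pos": [-0.004,-0.002,0.02],"delta_rot": [0.003,-0.009,0],"claw": 60},
    {"delta_pos": [-0.004,-0.002,0.02],"delta_rot": [0.003,-0.009,0],"claw": 60},
  ],
)

```text
time: 9.28
eef_pos: [0.4954, 0.0321, 0.1397]
tcp_rot: [-0.057, 0.998, 0.0, -0.001]
contact_force: [-0.6, -0.4, 0.1]
opening: 0.599
```

```bash
python3 -c "
from h import *
go([-.002,-.0195,.07])
"
```

```text
now jig [-0.0023 -0.0196  0.1397] t 9.28 F [-0.6 -0.4  0.1] open 0.599
  dp [-0.0005, 0.0001, 0.0697] dr [0.0, -0.002, 0.001]
```

>>> carry_out(
  commands=[
    {"delta_pos": [0,0,0.012],"delta_rot": [0,0,0],"claw": 60},
    {"delta_pos": [0,0,0.024],"delta_rot": [0,0,0],"claw": 60},
    {"delta_pos": [0,0,0.036],"delta_rot": [0,0,0],"claw": 60},
    {"delta_pos": [0,0,0.048],"delta_rot": [0,0,0],"claw": 60},
    {"delta_pos": [0,0,0.06],"delta_rot": [0,0,0],"claw": 60},
    {"delta_pos": [0,0,0.07],"delta_rot": [0,0,0],"claw": 60},
    {"delta_pos": [0,0,0.07],"delta_rot": [0,0,0],"claw": 60},
  ],
)

```text
time: 9.87
eef_pos: [0.4933, 0.0324, 0.0668]
tcp_rot: [-0.057, 0.998, 0.001, -0.004]
contact_force: [-0.1, 0.1, -0.4]
opening: 0.596
```

```bash
python3 -c "
from h import *
go([-.002,-.0195,.07])
p,D=ctrl.read_camera('wrist');cv2.imwrite('pics/w9.png',p[:,:,::-1])
"
```

```text
now jig [-0.0044 -0.0192  0.0668] t 9.87 F [-0.1  0.1 -0.4] open 0.596
  dp [-0.0024, -0.0003, -0.0032] dr [0.002, -0.007, 0.001]
```

View pics/w9.png

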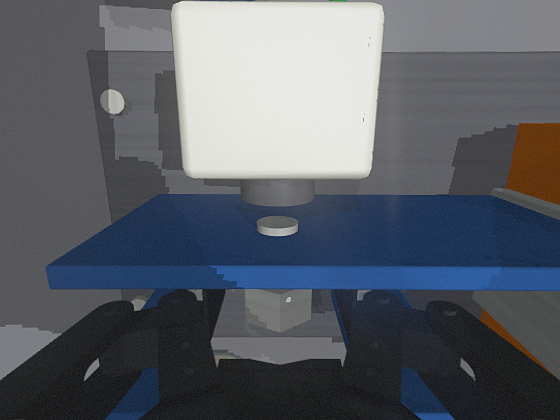

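Head centred between the fingers, no contact. I correct the small tilt and height and close.

>>> carry_out(
  commands=[
    {"delta_pos": [-0.002,0,-0.003],"delta_rot": [0.002,-0.007,0],"claw": 60},
    {"delta_pos": [-0.002,0,-0.003],"delta_rot": [0.002,-0.007,0],"claw": 40},
    {"delta_pos": [-0.002,0,-0.003],"delta_rot": [0.002,-0.007,0],"claw": 10},
    {"delta_pos": [-0.002,0,-0.003],"delta_rot": [0.002,-0.007,0],"claw": 0},
    {"delta_pos": [-0.002,0,-0.003],"delta_rot": [0.002,-0.007,0],"claw": 0},
    {"delta_pos": [-0.002,0,-0.003],"delta_rot": [0.002,-0.007,0],"claw": 0},
    {"delta_pos": [-0.002,0,-0.003],"delta_rot": [0.002,-0.007,0],"claw": 0},
    {"delta_pos": [-0.002,0,-0.003],"delta_rot": [0.002,-0.007,0],"claw": 0},
  ],
  force=60,
)

```text
time: 10.58
eef_pos: [0.497, 0.0318, 0.0722]
tcp_rot: [-0.057, 0.998, -0.001, 0.002]
contact_force: [-1.4, -4.2, 6.4]
opening: 0.289
```

```bash
python3 -c "
from h import *
go([-.002,-.0195,.07])
"
```

```text
now jig [-0.0008 -0.0201  0.0722] t 10.58 F [-1.4 -4.2  6.4] open 0.289
  dp [0.0012, 0.0006, 0.0022] dr [-0.002, 0.003, 0.001]
```

>>> carry_out(
  commands=[
    {"delta_pos": [0,0,0],"delta_rot": [0,0,0],"claw": 0},
    {"delta_pos": [0,0,0],"delta_rot": [0,0,0],"claw": 0},
    {"delta_pos": [0,0,0],"delta_rot": [0,0,0],"claw": 0},
    {"delta_pos": [0,0,0],"delta_rot": [0,0,0],"claw": 0},
    {"delta_pos": [0,0,0],"delta_rot": [0,0,0],"claw": 0},
    {"delta_pos": [0,0,0],"delta_rot": [0,0,0],"claw": 0},
    {"delta_pos": [0,0,0],"delta_rot": [0,0,0],"claw": 0},
    {"delta_pos": [0,0,0],"delta_rot": [0,0,0],"claw": 0},
  ],
  force=70,
)

```text
time: 11.25
eef_pos: [0.497, 0.0318, 0.0723]
tcp_rot: [-0.057, 0.998, -0.001, 0.002]
contact_force: [-2.4, -2.5, 3.3]
opening: 0.291
```

```bash
python3 -c "
from h import *
go([-.002,-.0195,.07])
a=[ctrl.read_camera('scene')[0] for _ in range(1)]
p,D=ctrl.read_camera('wrist');cv2.imwrite('pics/w10.png',p[:,:,::-1])
for _ in range(8): ctrl.read_camera('scene')
a.append(ctrl.read_camera('scene')[0])
s,_=ctrl.read_camera('side')
c=[cv2.resize(x[150:250,260:400,::-1],None,fx=2.8,fy=2.8) for x in a];cv2.imwrite('pics/c10.png',np.hstack(c));cv2.imwrite('pics/s10.png',cv2.resize(s[150:340,190:400,::-1],None,fx=2.8,fy=2.8))
go([-.002,-.0195,.07])
"
```

```text
now jig [-0.0008 -0.0201  0.0723] t 11.25 F [-2.4 -2.5  3.3] open 0.291
  dp [0.0012, 0.0007, 0.0023] dr [-0.003, 0.003, 0.002]
now jig [-0.0008 -0.0201  0.0723] t 11.85 F [-1.2 -3.   4.1] open 0.287
  dp [0.0012, 0.0006, 0.0023] dr [-0.003, 0.003, 0.001]
```

View pics/w10.png

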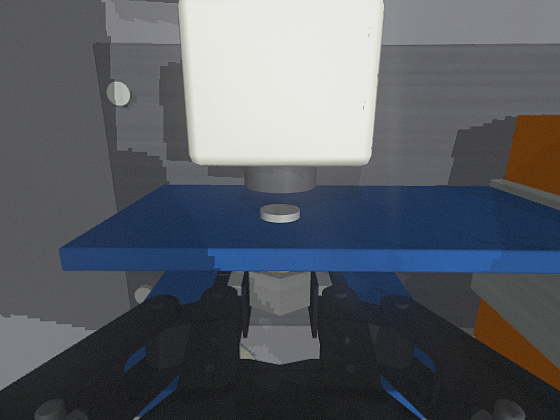

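View pics/c10.png

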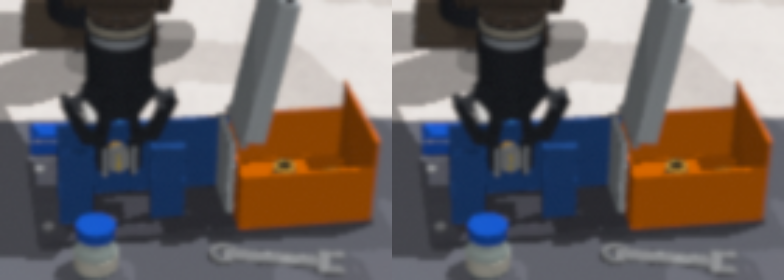

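View pics/s10.png

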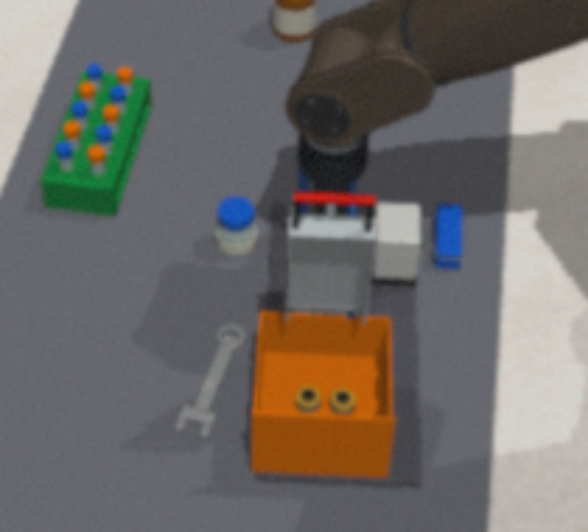

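```bash
python3 -c "
from plant import ctrl
print(ctrl.sign_off())"
```

```text
the job is handed in; nothing more can be done
None
```

I handed the job in at about 11.9 s with the gripper still holding the bolt head. No check failed, but the hand-in gives no verdict.

**Tray and adapters:** I gripped the red bar and swung the tray over to its stop. A depth reading of the bar put the hinge at about 1.755 rad. A wrist picture over the bin then showed all three adapters on its floor, at pixels (216,146), (216,169) and (250,160).

**Bolt head:** I lowered the open fingers into the gap and closed them along the jig's y with 60 N, then raised the grip to 70 N.
- **Fit:** the opening settled at 0.29, about 25 mm, which fits the 26 mm across the flats.
- **Holding still:** the fingers and the arm pose did not move over the last 1.3 s, and two pictures 0.5 s apart looked the same. I judged that the bolt had stopped from this; I did not measure its speed.
- **Position:** the grasp point is about 3 mm from the head's centre, by the measured jig frame.
- **Grip contact:** the finger force on the head is not in the readings, so I could not check the 8 N directly. The outside force on the tool stayed at or below about 8 N throughout.

**Other things on the bench:** the bystanders visible in the last side picture look where they were. The beaker, tip box and most of the reagent bottle are outside that crop.

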